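# Roll the rinsed tin onto the drain grating

## Robot

A 6-joint arm with a two-finger parallel gripper is mounted at the origin on the work surface. World frame = base frame: x ahead of the robot, y to its left, z up, the work surface at z = 0. Lengths are in m, angles in rad, forces in N, time in s.
With the tool pointing down it reaches from about 0.225 to 0.875 m from the base axis. Payload 3.4 kg.
Tool frame: the origin (TCP) lies between the finger pads; the fingertips stand 17 mm ahead of it and the grasp point (between the pads) lies 2 mm behind it; y points along the fingers, z is the direction in which the jaws open and shut, and the axes are right-handed (so a half turn about y gives the same grasp; the last joint's range is limited). The gripper opens to 85 mm and grips with 20 to 120 N. Pads are 22 mm wide; open, the fingers measure 114 mm over their backs; the gripper's body (76 mm by 85 mm) begins 54 mm behind the grasp point. The pads swing forward as they close: fully open they stand 13 mm farther back than shut.
Start: joints at [0.979, 0.276, 1.505, -0, 1.361, -0.121], TCP at [0.261, 0.512, 0.248] pointing down, gripper open.
Joint ranges: [-2.89, 2.89], [-0.75, 2.08], [0.22, 2.7], [-1.18, 4.32], [0.11, 2.71], [-2.7, 2.7]. Speed limits (rad/s): [2.57, 2.57, 3.14, 3.14, 3.14, 3.14].

## Interface

Orientations are given as a unit quaternion [w, x, y, z].
In Python, from rig import manip, get_image, camera_model, sign_off, spot_in, silhouettes, spot_point gives the robot as it stands.
- The arm moves only by the tool jog_arm, never from a script. Its argument "targets" is a list of rows, each a list of 3 entries, a list of its own where there are three numbers: the finger opening in m, from 0 to 0.0854, then the shift along the world's x, y, z in m, then the turn about the world's z in rad. In form: [[claw, [x, y, z], spin], ...]. A call has 1 to 10 rows; each row shifts and turns the commanded pose from where the row before left it; what a row does not reach is not made up. A row lasts 1/8 s, in which the tool goes at most 62.5 mm and 10.7 degrees, less where a joint would pass 70% of its speed; a pose out of reach is approached as far as the arm can. A call with a gripper value outside its range is refused whole. The fingers move at their own pace and stop on an object; "force" is the grip in N (left out, the last holds). Time passes only in rows, so rows that do not move let the fingers close. It gives the time, the measured TCP pose, the force and the opening at its end, in the units of the state.
- manip.get_state(): the state, without advancing time (a new reading comes with each control period).
- get_image(name): name is "side" or "top"; returns (picture, depth): 384x512x3 uint8, red, green, blue; 384x512 float32, m along the optical axis (not along the pixel's ray), 0 where there is no reading.
- camera_model(name): a dict with "mtx" (3x3 intrinsics, pixels), "world_from_camera" (4x4, takes a point from camera to world coordinates). Camera axes: x right, y up, looking along -z (the intrinsics and any distortion apply to the point x, -y, -z); pixel columns grow to the right and rows downward; lengths in m; the calibration is good to about 2 mm. A picture is of the moment at which its call begins. camera_model takes no time and is no camera call.
- sign_off(): hands the job in, once; it reports no verdict.
Trained networks look in the newest picture that a camera, given by its name, has taken for a name from the list of things; names that differ only in an ending like _2 or _b are one class to them, and where a whole thing is asked for, a point or a joint stands for the part that bears it (a point fixed in the world has none). Each returns a list of dicts, best first, with "score" (0 to 1); they miss things now and then, are a little off and sometimes report something else, mostly with a low value. They report only what shows in the picture. A call takes as long as a camera call. They do not tell look-alikes from the thing itself.
- spot_in(name, camera): "position" ([column, row] in pixels, amid what is visible of it).
- silhouettes(name, camera): "mask" (384x512 bool, what is visible of it) and "position" ([column, row] in pixels, amid what is visible of it).
- spot_point(name, camera): "position" ([column, row] in pixels: a listed point, or the origin of a listed thing).
The state is a dict: "clock": time; "qpos": joint angles; "qd": joint speeds; "effort": joint torques, N m; "position": TCP position; "ee_rot": TCP orientation; "contact_force": force on the tool from outside, world axes, zero at the start; "moment": the same for the moment, N m; "width": finger opening in m.
Only numpy, scipy, OpenCV 4.12 (cv2) and the standard library are available. Lean on these libraries where they do the work, as an engineer would, in place of code of your own. Each camera call takes 0.05 s, during which the arm holds its last target.

## Task

Roll the wet storage tin that lies on its side along the tiled ledge, by pushing on its top with the fingertips (stay on its upper half), until it comes to rest centred over the steel drain grating, still lying parallel to it, so that it can drip off. It must roll on the ledge and not be picked up or merely slid; leave it lying there by itself, and do not disturb the dish, the clothespin, the scraper or the bucket lid.

Things in the scene. Friction and masses are not known exactly. Their poses are not given: they have to be found in the camera images.
- tin: Closed steel tin on its side, cylinder 80 mm across, 120 mm long, 0.2 to 0.42 kg. Origin in its middle, 40 mm above the ledge; x along its axis; z up at the start, turning as it rolls (paper label on that side). It lies 155 to 205 mm to either side of the grating, parallel within 0.06 rad. Rolls with slight resistance: let go at 50 mm/s it stops in about 5 mm, at 100 mm/s in 15 mm. Friction on ledge 0.5 to 0.7.
- grating: Steel drain grating set flush in the ledge, 220 mm long, 50 mm wide, with a row of dark slots; flat, no edge is felt. Origin at its centre on the ledge surface (z = 0); x along its length, y across it (the way the tin rolls), z up. It may lie turned up to 0.25 rad.
- dish: Round stainless steel dish, 120 mm across, 30 mm high, two clothespins lying in it; origin under its centre. It stands 155 to 205 mm from the grating on the side opposite the tin. Bystander.
- clothespin: Pale wooden clothespin lying flat, 72 x 16 x 11 mm, origin under its centre, long side along its x. On the robot's side of the grating. Bystander.
- scraper: Grey hard silicone scraper lying flat, 145 x 90 x 12 mm, origin on its underside in the neck, blade 90 mm wide towards its +x. Beyond the grating, seen from the robot. Bystander.
- bucket_lid: Orange plastic bucket lid lying flat, 210 mm across, 15 mm high, origin under its centre, to the robot's left, clear of the rolling path. Bystander.
There are look-alikes about, which are no part of the job. There is more than one size of the tin; the one meant has the size given above.

How it is judged:
On the way:
1. the tin has rolled half a turn (label side underneath) on its way to the grating (angle between tin's own z axis and vertical above 2.6 rad and distance of tin from where it was at the start of the episode between 0.07 and 0.17 m).
At the end, for the whole second after the job is handed in: The tin lies at rest on the ledge, its axis within 18 mm of the grating's long centre line and within 0.2 rad of its direction, its middle within 50 mm of the grating's middle along its length (y of tin in the frame of grating between -0.018 and 0.018 m and x of tin in the frame of grating between -0.05 and 0.05 m and angle between the x axis of tin and the x axis of grating, either way round below 0.2 rad and linear speed of tin below 0.01 m/s and angular speed of tin below 0.25 rad/s and height (world z) of tin between 0.037 and 0.043 m); the robot touches nothing.
It fails at once if the tin is lifted (more than 8 mm) off the ledge (height (world z) of tin above 0.048 m).
It fails at once if the fingers push the tin low down, well below the middle of its height (contact force between the fingers and tin above 0.3 N and height (world z) of the grasp point below 0.045 m).
It fails at once if the dish, the clothespin, the scraper or the bucket lid is pushed away (more than 15 mm) (distance of any of dish, clothespin, scraper, bucket_lid from where it was at the start of the episode above 0.015 m).
It also fails if it takes over 61 s, if anything falls off the work surface, if the arm or the gripper's body presses on something with over 40 N, if the wrist force passes 120 N, or if a joint passes its speed limit or range.

## Working session

There is one attempt and no reset: what is moved stays moved. The work goes in short steps, Python scripts to look and compute and a tool call to move; the robot and the scene stay as the last step left them, time stands still between calls to the robot, and variables do not carry over. Pictures are saved under pics/ and viewed, and the job is handed in when it is done.

Besides the shell and the picture viewer there is one more tool, called after "Request:" by a JSON object that holds its "op" and its "data". jog_arm: Moves the arm, as the interface text tells. Its arguments: {"type":"object","properties":{"targets":{"type":"array","items":{"type":"array"}},"force":{"type":"number"}},"required":["targets"]}

```bash
mkdir -p pics; cat > h.py <<'E'
import numpy as np, cv2
from rig import manip, get_image, camera_model, sign_off, spot_in, silhouettes, spot_point
def save(img,n): cv2.imwrite('pics/'+n,cv2.cvtColor(img,cv2.COLOR_RGB2BGR))
def cloud(cam,depth):
    m=camera_model(cam);K=np.array(m['mtx']);T=np.array(m['world_from_camera'])
    v,u=np.mgrid[:384,:512]
    x=(u-K[0,2])/K[0,0]*depth;y=(v-K[1,2])/K[1,1]*depth
    P=np.stack([x,-y,-depth,np.ones_like(depth)],-1)@T.T
    return P[...,:3]
E
python3 - <<'E'
from h import *
for c in('top','side'):
    i,d=get_image(c); save(i,c+'0.png'); np.save(c+'0d.npy',d); np.save(c+'0.npy',i)
    print(c,camera_model(c))
    for n in('tin','grating'):
        for r in silhouettes(n,c):print(c,n,r['score'],np.round(r['position'],1),r['mask'].sum())
for n in('dish','clothespin','scraper','bucket_lid'):
    for r in spot_in(n,'top'):print(n,r['score'],np.round(r['position'],1))
print(manip.get_state())
E
```

```text
top {'mtx': array([[418.29913634,   0.        , 248.67054658],
       [  0.        , 418.29913634, 191.99286837],
       [  0.        ,   0.        ,   1.        ]]), 'world_from_camera': array([[ 0.03400972,  0.97819609, -0.20487986,  0.39295384],
       [-0.99941997,  0.03292841, -0.00868581,  0.10505358],
       [-0.00175006,  0.20505642,  0.97874859,  0.98944706],
       [ 0.        ,  0.        ,  0.        ,  1.        ]])}
top tin 0.92 [212.8 280.3] 1143
top tin 0.77 [222.5 212.5] 1876
top tin 0.71 [186.7 127.2] 3194
top grating 0.68 [304.5 225.6] 1892
top grating 0.21 [219.9 213.1] 1954
side {'mtx': array([[364.83875288,   0.        , 247.89520483],
       [  0.        , 364.83875288, 200.95410731],
       [  0.        ,   0.        ,   1.        ]]), 'world_from_camera': array([[ 0.98096611,  0.12441018, -0.14908925,  0.40286442],
       [-0.19390282,  0.58667143, -0.78626861, -0.70883596],
       [-0.01035342,  0.80021168,  0.59962827,  0.69478726],
       [ 0.        ,  0.        ,  0.        ,  1.        ]])}
side tin 0.87 [238.4 194.9] 1080
side tin 0.62 [290.8 170.6] 15
[... 155 characters left out ...]
aper 0.22 [110.1 232.3]
bucket_lid 0.69 [108.9 231. ]
{'clock': 0.5, 'qpos': array([ 9.78985551e-01,  2.75897110e-01,  1.50494434e+00,  5.68028250e-06,
        1.36072023e+00, -1.20967724e-01]), 'qd': array([-0.00014789, -0.00118549,  0.00013636, -0.00016402, -0.00029594,
        0.00025851]), 'effort': array([-3.95284769e-04, -4.16262460e+01, -2.45877385e+01, -2.79988499e-04,
        1.45771806e-03,  8.24410620e-06]), 'position': array([0.2608296 , 0.51244092, 0.24831196]), 'ee_rot': array([ 0.68761287, -0.68759098,  0.16493314, -0.1649371 ]), 'contact_force': array([ 0.48507917,  0.00162548, -0.18261306]), 'moment': array([0.01525808, 0.00994168, 0.00667619]), 'width': 0.08552680447919841}
```

View pics/top0.png

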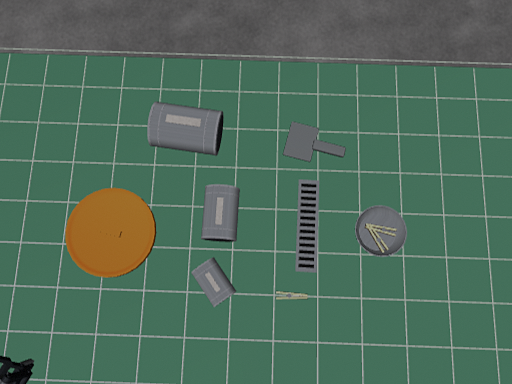

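View pics/side0.png

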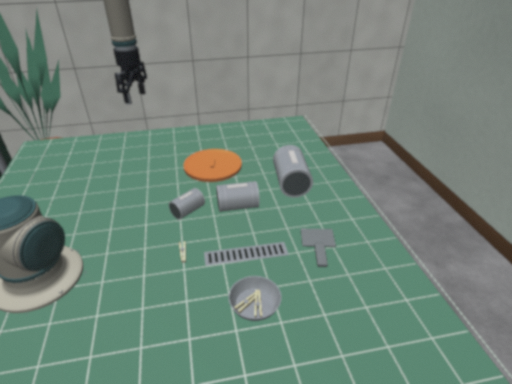

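The top picture shows three tins: a large one at (187,128), a middle one at (221,212) and a small one at (213,281). The grating is at (307,226), the dish at (381,231), the pin at (291,295), the scraper at (312,142) and the lid at (110,232). The middle tin looks right: it is parallel to the grating and on the side opposite the dish. I'll check its size in a crop and with the depth data.

```bash
cat > meas.py <<'E'
from h import *
def fit_tin(cam,i,d,mask):
    P=cloud(cam,d)
    k=cv2.erode(mask.astype(np.uint8),np.ones((3,3)))>0
    return P[k&(d>0)]
def rect(pts): 
    (c,s,a)=cv2.minAreaRect(pts[:,:2].astype(np.float32)); return c,s,a
def grating(cam,i,d):
    best=[r for r in silhouettes('grating',cam)][0]
    P=cloud(cam,d);q=P[best['mask']&(d>0)]
    return q
E
python3 - <<'E'
from meas import *
i,d=get_image('top')
P=cloud('top',d)
for r in silhouettes('tin','top'):
    m=r['mask']&(d>0);q=P[m];top=np.percentile(q[:,2],[2,50,99])
    q=q[q[:,2]>0.015]
    c,s,a=rect(q);print(np.round(r['position']),r['score'],'z',top.round(4),'rect',np.round(c,4),np.round(s,4),round(a,2))
for n in('grating','dish','clothespin','scraper','bucket_lid'):
    for r in silhouettes(n,'top')[:1]:
        q=P[r['mask']&(d>0)];c,s,a=rect(q);print(n,r['score'],np.round(r['position']),'rect',np.round(c,4),np.round(s,4),round(a,2),q[:,2].mean().round(4))
i2,d2=get_image('side');P2=cloud('side',d2)
for r in silhouettes('grating','side')[:1]:
    q=P2[r['mask']&(d2>0)];c,s,a=rect(q);print('side grating',np.round(c,4),np.round(s,4),round(a,2),q[:,2].mean().round(4))
for r in silhouettes('tin','side'):
    q=P2[r['mask']&(d2>0)];q=q[q[:,2]>.015];c,s,a=rect(q);print('side tin',np.round(r['position']),np.round(c,4),np.round(s,4),round(a,2),q[:,2].max().round(4))
save(cv2.resize(i[90:320,140:400],None,fx=3,fy=2.6,interpolation=cv2.INTER_CUBIC)[:600,:780],'crop1.png')
E
```

```text
[186. 126.] 0.98 z [0.0419 0.0969 0.1078] rect [0.7367 0.2656] [0.159  0.1036] 82.87
[222. 213.] 0.89 z [0.0425 0.0752 0.0833] rect [0.5398 0.177 ] [0.0788 0.1206] 88.43
[212. 281.] 0.58 z [0.0316 0.057  0.0636] rect [0.3874 0.1858] [0.0921 0.0602] 36.63
grating 0.87 [306. 226.] rect [ 0.527  -0.0272] [0.0538 0.2205] 88.31 0.0014
dish 0.76 [380. 231.] rect [ 0.5149 -0.1912] [0.1156 0.1168] 28.51 0.0123
clothespin 0.7 [292. 295.] rect [0.3632 0.0025] [0.0112 0.0544] 1.83 0.0092
scraper 0.69 [305. 145.] rect [ 0.725  -0.0469] [0.1482 0.0937] 75.94 0.0078
bucket_lid 0.92 [107. 233.] rect [0.4937 0.4338] [0.2079 0.2064] 61.77 0.0104
side grating [ 0.5232 -0.0257] [0.0525 0.2174] 88.99 0.0027
side tin [191. 204.] [0.3869 0.1834] [0.0957 0.0574] 34.88 0.0651
side tin [288. 169.] [0.7328 0.2668] [0.1636 0.1047] 84.68 0.1094
```

View pics/crop1.png

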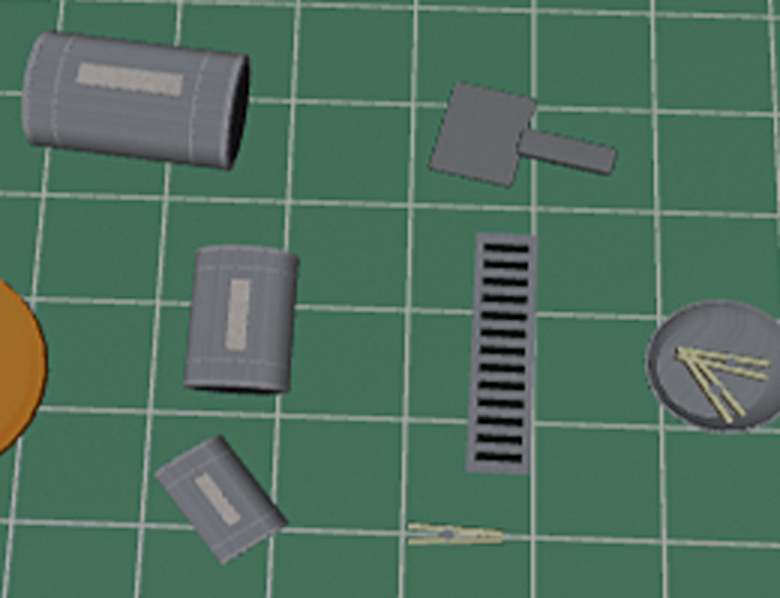

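The middle tin at (221,212) measures 79 × 121 mm with its top at about 80 mm, so it is the one meant. The big one is about 104 × 159 mm and the small one about 60 × 92 mm. Next I'll work out the approach.

```bash
python3 - <<'E'
from h import *
from scipy.spatial.transform import Rotation as R
s=manip.get_state();w,x,y,z=s['ee_rot'];M=R.from_quat([x,y,z,w]).as_matrix();print(M.round(3))
zz=M[:,2];print('open dir angle',np.arctan2(zz[1],zz[0]))
# tin axis fit: cylinder axis from points (top cam), label
i,d=get_image('top');P=cloud('top',d)
for r in silhouettes('tin','top'):
    q=P[r['mask']&(d>0)];q=q[q[:,2]>.03]
    if abs(q[:,1].mean()-.177)<.03 and abs(q[:,0].mean()-.54)<.03:
        from scipy.optimize import least_squares
        f=lambda p:np.hypot((q[:,1]-p[0]-p[1]*(q[:,0]-.54)),q[:,2]-p[2])-.04
        o=least_squares(f,[.177,0,.04],loss='soft_l1',f_scale=.002);print(o.x,q[:,0].min(),q[:,0].max())
E
```

```text
[[ 0.891  0.     0.454]
 [-0.454  0.     0.891]
 [ 0.    -1.     0.   ]]
open dir angle 1.1000033045381117
[ 0.17751484 -0.0255376   0.04041394] 0.479034712442774 0.6020311895254278
```

Request:
{"op": "jog_arm", "data": {"targets": [[0.06,[0.035,-0.039,-0.005],-0.141],[0.06,[0.035,-0.039,-0.005],-0.141],[0.06,[0.035,-0.039,-0.005],-0.141],[0.06,[0.035,-0.039,-0.005],-0.141],[0.06,[0.035,-0.039,-0.005],-0.141],[0.06,[0.035,-0.039,-0.005],-0.141],[0.06,[0.035,-0.039,-0.005],-0.141],[0.06,[0.035,-0.039,-0.005],-0.141],[0.06,[0,0,0],0],[0.06,[0,0,0],0]]}}

```text
clock: 2.35
position: [0.5405, 0.2006, 0.2082]
ee_rot: [0.493, -0.493, 0.507, -0.507]
contact_force: [-0.3, 0.2, -1.3]
width: 0.0604
```

Request:
{"op": "jog_arm", "data": {"targets": [[0.06,[0,0,-0.03],0],[0.06,[0,0,-0.03],0],[0.06,[0,0,-0.025],0],[0.06,[0,0,0],0]]}}

```text
clock: 2.85
position: [0.5384, 0.2015, 0.1219]
ee_rot: [0.492, -0.495, 0.507, -0.505]
contact_force: [-0.4, 0.5, 0.2]
width: 0.0598
```

```bash
python3 - <<'E'
from h import *
for c in('top','side'):
    i,d=get_image(c)
    cr=i[150:290,150:330] if c=='top' else i[110:250,160:340]
    save(cv2.resize(cr,None,fx=4,fy=4,interpolation=cv2.INTER_CUBIC),f'a_{c}.png')
    P=cloud(c,d);m=(abs(P[...,0]-.54)<.06)&(abs(P[...,1]-.2)<.03)&(P[...,2]>.088)&(d>0)
    q=P[m];print(c,q.min(0),q.max(0))
    q=q[q[:,2]<.15]; print(len(q), np.percentile(q[:,2],[0,1,5,20]))
    for lo in(-1,1):
        t=q[(q[:,0]-.54)*lo>0];print(lo,t.min(0),t.max(0))
print(manip.get_state()['position'],manip.get_state()['contact_force'])
E
```

```text
top [0.48000881 0.17000938 0.11456163] [0.58619795 0.22996958 0.51144942]
7 [0.11456163 0.11461827 0.11484485 0.11692265]
-1 [0.4967359  0.18940337 0.11456163] [0.50890501 0.19660407 0.14181015]Traceback (most recent call last):
  File "<stdin>", line 10, in <module>
    return umr_minimum(a, axis, None, out, keepdims, initial, where)
ValueError: zero-size array to reduction operation minimum which has no identity
```

View pics/a_top.png

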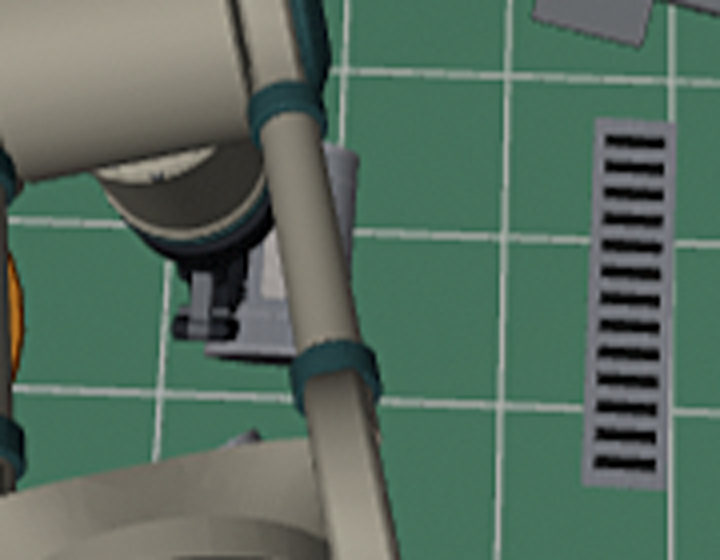

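```bash
python3 - <<'E'
from h import *
i,d=get_image('side')
save(cv2.resize(i[110:250,160:340],None,fx=4,fy=4,interpolation=cv2.INTER_CUBIC),'a_side.png')
P=cloud('side',d);m=(abs(P[...,0]-.54)<.08)&(abs(P[...,1]-.2)<.03)&(P[...,2]>.088)&(P[...,2]<.16)&(d>0)
q=P[m];print(len(q),q.min(0),q.max(0))
for zl in np.arange(.09,.16,.01):
    t=q[abs(q[:,2]-zl)<.005]; print(zl.round(3),len(t),t.min(0).round(3) if len(t) else'',t.max(0).round(3) if len(t) else '')
print(manip.get_state()['position'],manip.get_state()['contact_force'])
E
```

```text
131 [0.48845178 0.1869471  0.11471894] [0.58783531 0.21231786 0.15978848]
0.09 0  
0.1 0  
0.11 1 [0.507 0.196 0.115] [0.507 0.196 0.115]
0.12 20 [0.498 0.191 0.115] [0.579 0.201 0.124]
0.13 30 [0.495 0.189 0.126] [0.579 0.212 0.135]
0.14 34 [0.494 0.19  0.136] [0.579 0.21  0.145]
0.15 26 [0.494 0.189 0.145] [0.582 0.21  0.154]
0.16 20 [0.488 0.187 0.155] [0.588 0.199 0.16 ]
[0.54069683 0.20152336 0.1242017 ] [-0.61912884  0.04879972  0.71435769]
```

View pics/a_side.png

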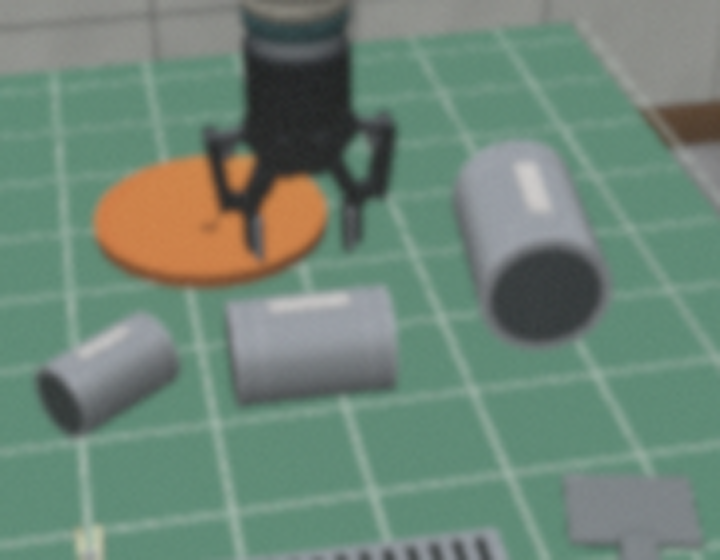

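Request:
{"op": "jog_arm", "data": {"targets": [[0.06,[0,0,-0.02],0],[0.06,[0,0,-0.009],0],[0.06,[0,0,0],0]]}}

```text
clock: 3.32
position: [0.5408, 0.2007, 0.0946]
ee_rot: [-0.493, 0.493, -0.507, 0.507]
contact_force: [0.4, 0.1, 1.2]
width: 0.0599
```

Request:
{"op": "jog_arm", "data": {"targets": [[0.06,[0,0,-0.003],0],[0.06,[0,0,0],0]]}}

```text
clock: 3.58
position: [0.5411, 0.2005, 0.0917]
ee_rot: [-0.493, 0.493, -0.507, 0.507]
contact_force: [-0.1, -0.0, 0.6]
width: 0.0599
```

Request:
{"op": "jog_arm", "data": {"targets": [[0.06,[0,0,-0.003],0],[0.06,[0,0,0],0]]}}

```text
clock: 3.82
position: [0.5414, 0.2009, 0.0892]
ee_rot: [-0.494, 0.492, -0.507, 0.507]
contact_force: [-1.1, 2.2, 3.8]
width: 0.0596
```

Request:
{"op": "jog_arm", "data": {"targets": [[0.06,[0,-0.004,0],0],[0.06,[0,-0.006,0.0005],0],[0.06,[0,-0.006,0.0005],0],[0.06,[-0.001,-0.006,0],0]]}}

```text
clock: 4.32
position: [0.5408, 0.1788, 0.0914]
ee_rot: [-0.494, 0.492, -0.507, 0.507]
contact_force: [-1.4, 1.0, 13.0]
width: 0.06
```

```bash
cat > tin.py <<'E'
from h import *
from scipy.optimize import least_squares
import sys
n=sys.argv[1] if len(sys.argv)>1 else None
for c in(sys.argv[2:] or ['side']):
    i,d=get_image(c);P=cloud(c,d)
    s=manip.get_state();print(s['clock'],s['position'].round(4),s['contact_force'].round(1))
    for r in silhouettes('tin',c):
        q=P[r['mask']&(d>0)];q=q[(q[:,2]>.015)&(q[:,2]<.095)]
        if len(q)>150 and abs(np.median(q[:,0])-.54)<.03 and q[:,0].min()>.46 and q[:,0].max()<.63:
            f=lambda p:np.hypot((q[:,1]-p[0]-p[1]*(q[:,0]-.54)),q[:,2]-.04)-.04
            o=least_squares(f,[q[:,1].mean()+(.02 if c=='side' else 0),0],loss='soft_l1',f_scale=.002)
            print(c,r['score'],len(q),'axis y@.54',o.x.round(4),'x ends',np.percentile(q[:,0],[1,99]).round(4),np.percentile(abs(o.fun),50).round(4))
    if n:
        cr=i[140:320,150:350]; save(cv2.resize(cr,None,fx=3,fy=3,interpolation=cv2.INTER_CUBIC),f'{n}_{c}.png')
E
python3 tin.py b
```

```text
4.375 [0.5408 0.178  0.0915] [-1.6  1.  11.8]
side 0.78 1031 axis y@.54 [ 0.1686 -0.0215] x ends [0.4759 0.5942] 0.0016
```

View pics/b_side.png

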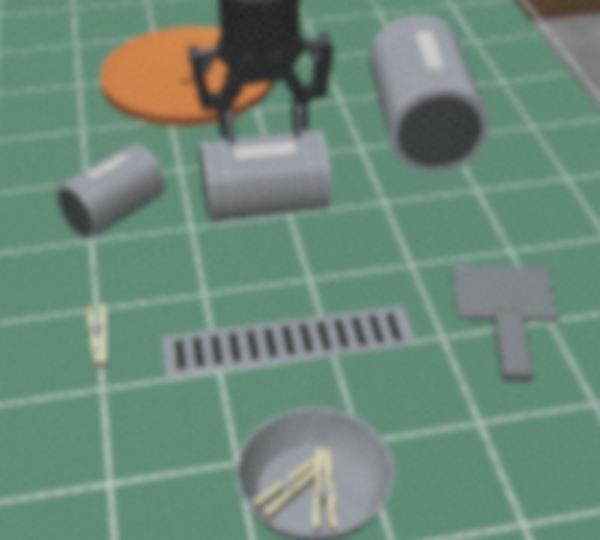

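Request:
{"op": "jog_arm", "data": {"targets": [[0.06,[0,-0.007,0],0],[0.06,[0,-0.008,0],0],[0.06,[0,-0.008,0],0],[0.06,[-0.001,-0.008,0],0],[0.06,[0,-0.008,0],0],[0.06,[0,-0.008,-0.0002],0],[0.06,[0,-0.008,-0.0006],0],[0.06,[0,-0.008,-0.001],0],[0.06,[-0.001,-0.006,-0.001],0],[0.06,[0,-0.003,0.008],0]]}}

```text
clock: 5.68
position: [0.5376, 0.1059, 0.0947]
ee_rot: [0.493, -0.493, 0.507, -0.507]
contact_force: [-0.4, 0.0, -0.0]
width: 0.0602
```

Request:
{"op": "jog_arm", "data": {"targets": [[0.06,[0,0,0.02],0],[0.06,[0,0,0.004],0]]}}

```text
clock: 5.92
position: [0.5386, 0.1065, 0.1196]
ee_rot: [-0.494, 0.492, -0.506, 0.507]
contact_force: [0.6, -0.3, -0.4]
width: 0.0602
```

```bash
python3 tin.py c
```

```text
5.975 [0.5384 0.1066 0.1194] [-0.2  0.7  0.2]
side 0.64 1138 axis y@.54 [ 0.1308 -0.0268] x ends [0.4751 0.5929] 0.0016
```

View pics/c_side.png

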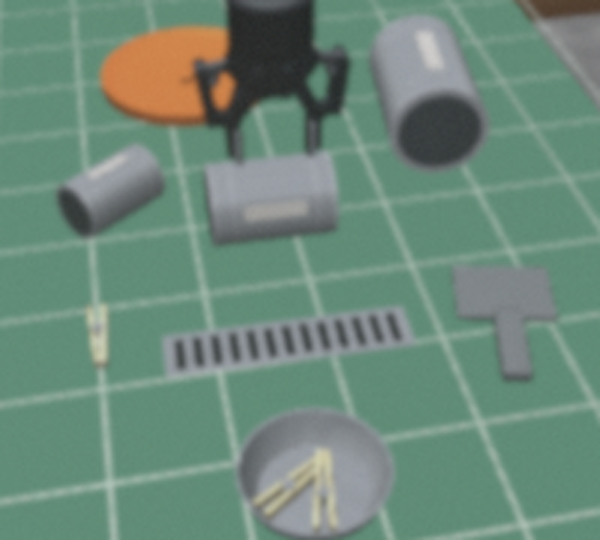

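Request:
{"op": "jog_arm", "data": {"targets": [[0.06,[0,0.026,0],0],[0.06,[0,0.026,0],0],[0.06,[0,0,-0.018],0],[0.06,[0,0,-0.01],0],[0.06,[0,0,0],0]]}}

```text
clock: 6.65
position: [0.5368, 0.1581, 0.0892]
ee_rot: [0.492, -0.494, 0.508, -0.506]
contact_force: [0.2, 0.9, 0.4]
width: 0.0601
```

Request:
{"op": "jog_arm", "data": {"targets": [[0.06,[0,0,-0.004],0],[0.06,[0,0,0],0]]}}

```text
clock: 6.9
position: [0.5383, 0.1583, 0.0868]
ee_rot: [-0.493, 0.493, -0.507, 0.507]
contact_force: [-0.7, 0.1, 0.8]
width: 0.0599
```

Request:
{"op": "jog_arm", "data": {"targets": [[0.06,[0,0,-0.002],0],[0.06,[0,-0.005,0.0008],0],[0.06,[0,-0.007,0.0013],0],[0.06,[-0.001,-0.008,0.001],0],[0.06,[0,-0.008,0.0007],0],[0.06,[0,-0.008,0.0003],0],[0.06,[0,-0.008,0],0]]}}

```text
clock: 7.78
position: [0.5374, 0.1146, 0.0916]
ee_rot: [-0.494, 0.492, -0.507, 0.508]
contact_force: [-4.6, 0.6, 17.8]
width: 0.0599
```

Request:
{"op": "jog_arm", "data": {"targets": [[0.06,[0,-0.008,0.0005],0],[0.06,[-0.001,-0.008,0],0],[0.06,[0,-0.008,0],0],[0.06,[0,-0.008,0],0],[0.06,[-0.001,-0.008,0],0],[0.06,[0,-0.007,-0.0003],0],[0.06,[0,-0.006,-0.0005],0],[0.06,[0,-0.003,0.008],0],[0.06,[0,0,0.02],0],[0.06,[0,0,0],0]]}}

```text
clock: 9.02
position: [0.536, 0.0585, 0.1178]
ee_rot: [-0.494, 0.492, -0.506, 0.508]
contact_force: [-0.1, -1.0, -0.2]
width: 0.0602
```

```bash
python3 tin.py d
```

```text
9.075 [0.5352 0.0585 0.1169] [-0.  -0.2 -0.5]
side 0.57 1213 axis y@.54 [ 0.0784 -0.025 ] x ends [0.4741 0.5921] 0.0014
```

View pics/d_side.png

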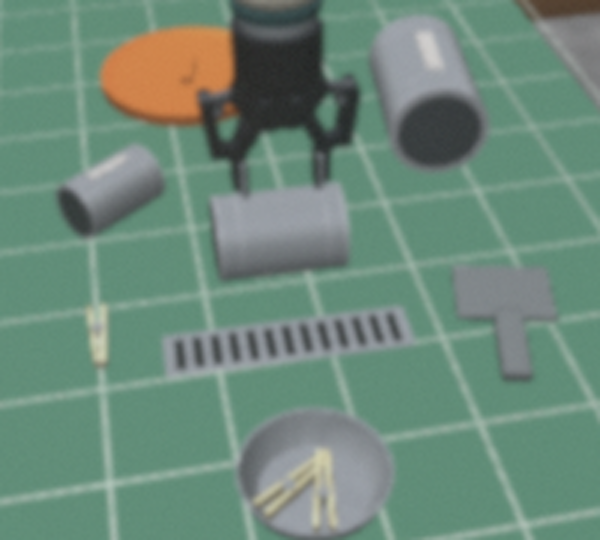

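Request:
{"op": "jog_arm", "data": {"targets": [[0.06,[0,0.024,0],0],[0.06,[0,0.024,0],0],[0.06,[0,0,-0.018],0],[0.06,[0,0,-0.01],0],[0.06,[0,0,-0.002],0],[0.06,[0,0,-0.001],0],[0.06,[0,0,0],0]]}}

```text
clock: 10.0
position: [0.534, 0.1068, 0.0858]
ee_rot: [0.493, -0.493, 0.508, -0.506]
contact_force: [-2.9, 1.5, 5.7]
width: 0.06
```

Request:
{"op": "jog_arm", "data": {"targets": [[0.06,[0,0,-0.001],0],[0.06,[0,-0.005,0.0008],0],[0.06,[0,-0.007,0.0013],0],[0.06,[-0.001,-0.008,0.001],0],[0.06,[0,-0.008,0.0007],0],[0.06,[0,-0.008,0.0003],0],[0.06,[0,-0.008,0],0]]}}

```text
clock: 10.88
position: [0.5332, 0.0623, 0.0915]
ee_rot: [0.493, -0.493, 0.507, -0.507]
contact_force: [-8.1, 0.3, 24.5]
width: 0.0601
```

Request:
{"op": "jog_arm", "data": {"targets": [[0.06,[0,-0.008,0.0005],0],[0.06,[-0.001,-0.008,0],0],[0.06,[0,-0.008,0],0],[0.06,[0,-0.008,0],0],[0.06,[-0.001,-0.008,0],0],[0.06,[0,-0.007,-0.0003],0],[0.06,[0,-0.006,-0.0005],0],[0.06,[0,-0.003,0.008],0],[0.06,[0,0,0.02],0],[0.06,[0,0,0],0]]}}

```text
clock: 12.12
position: [0.533, 0.0062, 0.1173]
ee_rot: [-0.494, 0.492, -0.506, 0.508]
contact_force: [-0.9, 0.0, 0.4]
width: 0.0596
```

```bash
python3 tin.py e
```

```text
12.175 [0.5322 0.0064 0.1164] [0.8 0.  0. ]
side 0.84 1303 axis y@.54 [ 0.0264 -0.0288] x ends [0.4728 0.5908] 0.0014
```

View pics/e_side.png

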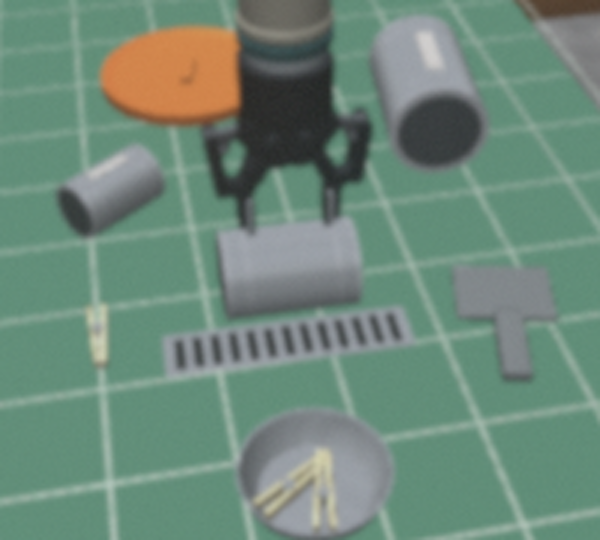

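Request:
{"op": "jog_arm", "data": {"targets": [[0.06,[0,0.024,0],0],[0.06,[0,0.024,0],0],[0.06,[0,0,-0.018],0],[0.06,[0,0,-0.01],0],[0.06,[0,0,-0.002],0],[0.06,[0,0,-0.0005],0],[0.06,[0,0,0],0]]}}

```text
clock: 13.1
position: [0.531, 0.0547, 0.0859]
ee_rot: [0.493, -0.493, 0.508, -0.506]
contact_force: [-2.7, 2.5, 6.6]
width: 0.0602
```

Request:
{"op": "jog_arm", "data": {"targets": [[0.06,[0,0,-0.001],0],[0.06,[0,-0.005,0.0008],0],[0.06,[0,-0.007,0.0013],0],[0.06,[-0.001,-0.008,0.001],0],[0.06,[0,-0.008,0.0007],0],[0.06,[0,-0.008,0.0003],0],[0.06,[0,-0.008,0],0]]}}

```text
clock: 13.98
position: [0.5302, 0.0102, 0.0916]
ee_rot: [0.493, -0.493, 0.507, -0.507]
contact_force: [-7.3, 0.7, 24.6]
width: 0.0597
```

Request:
{"op": "jog_arm", "data": {"targets": [[0.06,[0,-0.008,0.0005],0],[0.06,[-0.001,-0.008,0],0],[0.06,[0,-0.008,0],0],[0.06,[0,-0.008,0],0],[0.06,[-0.001,-0.008,0],0],[0.06,[0,-0.007,-0.0003],0],[0.06,[0,-0.006,-0.0005],0],[0.06,[0,-0.003,0.008],0],[0.06,[0,0,0.02],0],[0.06,[0,0,0.02],0]]}}

```text
clock: 15.22
position: [0.5285, -0.0456, 0.1366]
ee_rot: [0.493, -0.493, 0.507, -0.507]
contact_force: [0.5, -0.4, -0.3]
width: 0.0597
```

```bash
python3 tin.py f
```

```text
15.275 [ 0.5303 -0.0459  0.1393] [0.6 0.3 2. ]
side 0.94 1496 axis y@.54 [-0.0255 -0.0254] x ends [0.4717 0.5908] 0.0014
```

View pics/f_side.png

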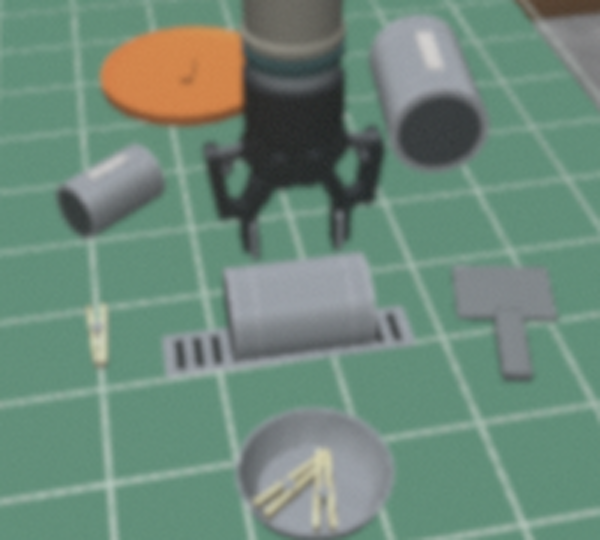

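The tin now sits over the grating: in the side crop its body runs from about (225,265) to (375,345), with grating slots showing past both ends. I'll move the arm up and away so the top camera can check it.

Request:
{"op": "jog_arm", "data": {"targets": [[0.06,[0,0,0.05],0],[0.06,[0,0,0.05],0],[0.06,[-0.03,0.05,0],0],[0.06,[-0.03,0.05,0],0],[0.06,[-0.03,0.05,0],0],[0.06,[-0.03,0.05,0],0],[0.06,[-0.03,0.05,0],0],[0.06,[-0.03,0.05,0],0],[0.06,[-0.03,0.05,0],0],[0.06,[-0.03,0.05,0],0]]}}

```text
clock: 16.58
position: [0.2874, 0.3557, 0.2356]
ee_rot: [-0.493, 0.493, -0.507, 0.507]
contact_force: [0.6, 0.9, 0.4]
width: 0.0597
```

```bash
python3 tin.py g top side; python3 - <<'E'
from h import *
i,d=get_image('top');save(i,'g_full.png')
P=cloud('top',d)
for n in('dish','clothespin','scraper','bucket_lid'):
    for r in silhouettes(n,'top')[:1]:
        q=P[r['mask']&(d>0)];print(n,np.round(r['position']),np.round(cv2.minAreaRect(q[:,:2].astype(np.float32))[0],4))
E
```

```text
16.625 [0.2833 0.3617 0.2356] [-2.4  5.5  0.3]
top 0.96 1965 axis y@.54 [-0.0274 -0.0221] x ends [0.4747 0.5946] 0.0009
16.725 [0.2869 0.3561 0.2354] [-0.7  0.1 -0.4]
side 0.94 1461 axis y@.54 [-0.0255 -0.0246] x ends [0.4716 0.5905] 0.0014
dish [381. 229.] [ 0.5156 -0.192 ]
clothespin [289. 294.] [0.363  0.0095]
scraper [303. 144.] [ 0.7266 -0.0454]
bucket_lid [111. 232.] [0.4941 0.4369]
```

View pics/g_full.png

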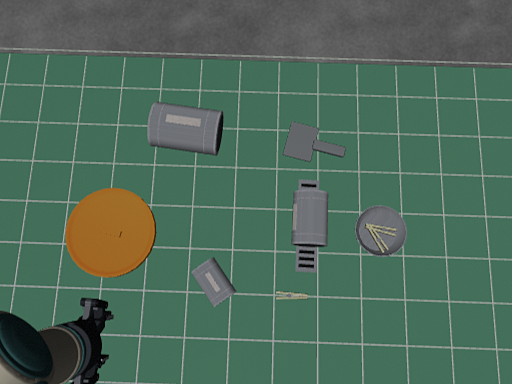

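The top view agrees. The tin lies centred at about (311,217) on the grating, within about 1 mm across, 8 mm along and 0.01 rad. The bystanders are where they were, so I'm handing it in.

```bash
python3 -c "
from h import *
print(sign_off())"
```

```text
the job is handed in; nothing more can be done
None
```

I rolled the 80 × 120 mm tin about 205 mm onto the grating and handed the job in at about 17 s; `sign_off()` gave no verdict. It took four strokes with the open fingertips pressing on the tin's top. The fingertips stayed on its upper half, and the arm is now clear of it.

**Position:** The top camera puts the tin's axis at y = −0.027 m, against about −0.028 m for the grating's centre line. The tin's middle is about 8 mm along the grating from its centre, and the two directions agree to about 0.01 rad. The side camera gives the tin's axis 2 mm different, which is within calibration error.

**Rolling:** The label was on top at the start and turned out of sight underneath at 99 to 151 mm of travel. At the end it was just showing again on the far side, which fits rolling without slip. I inferred the half turn from this and did not measure the angle.

**Bystanders:** The dish, scraper and lid measured within about 3 mm of where they started. The clothespin reading moved 7 mm, but the pin looks unmoved in the picture, so I put that down to an incomplete mask.

I did not measure the tin's speed, but it gave the same position in pictures about 1.4 s apart.

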